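# Load the photometer and hold its shutter half open

## Task

Stand the glass sample vial upright in the round well of the photometer, fully home, and let go of it. Then take the shutter's knob, slide the shutter open against its spring to half travel (knob at the long middle mark) without ever opening it well past half, and finish the program while still holding the knob there: the spring shuts it if you let go. Do not push the timer or the weighing boat about.

Things in the scene. Friction and masses are not known exactly. Their poses are not given: they have to be found in the camera images.
- vial: the loose glass sample vial with a black screw cap, 22 mm diameter, 51 mm tall, about 16 g, standing upright on the worktop; origin at the centre of its underside, z up along its axis. The solid body to grip is 46 mm tall (the top 5 mm of the cap cannot be gripped). To seat it, grip it with the fingertips 22 mm or more above its underside so that they clear the well block
- photometer: fixed instrument, base plate 170 x 230 x 10 mm; origin at centre of its underside; x from well to lamp, y the shutter's opening direction (robot's left), z up. Grey well block 50 x 50 mm at x -50, y 10 mm, top at z 34. Upright gate frame x 6 to 21, y -51 to 115 mm, top z 67. Behind it a grey lamp housing to x 78, top z 74. Spring barrel low at right. Place and yaw vary
- well (a point): centre of the flat floor of the vial well, 16 mm above the worktop; the well is an upright bore 25 mm in diameter and 18 mm deep with a 2 mm chamfer, mouth 34 mm above the worktop. A vial fully home has its origin at this point
- shutter_knob (a point): upright round black knob, 16 mm diameter, on top of the sliding shutter; origin on its axis 68 mm above the worktop; the knob reaches from 71 to 100 mm above the worktop (top of the rails beneath it 67 mm). It moves with the shutter along the photometer's y; it does not turn
- shutter (a joint): travel of the shutter along the photometer's +y: 0 = shut (start), 0.03 m = half, 0.06 m = fully open. A spring pulls it shut: about 3 N when shut, 7.5 N at half, 12 N fully open, plus 0.4 N friction
- half_mark (a point): the long black middle mark on the top rail of the gate, 67 mm above the worktop, 1 mm below the knob's origin when the shutter stands at half travel (short marks 30 mm either side: shut and fully open)
- timer: bystander, loose: white wedge-shaped bench timer, 47 x 62 x 58 mm, origin at the centre of its underside; leave alone
- weigh_boat: bystander, loose: thin, clear-whitish square plastic weighing boat, 64 x 64 x 16 mm, origin at the centre of its underside; leave alone
There are look-alikes about, which are no part of the job. There is more than one size of the vial; the job needs the largest.

How it is judged (in metres and radians):
On the way, in this order (a step that is already met when the one before it is completed fails the run):
1. the vial stands fully home in the well, let go, the shutter still shut (horizontal distance between vial and well below 0.004 m and z of vial in the frame of well below 0.003 m and angle between vial's own z axis and vertical below 0.12 rad and contact force between the fingers and vial below 0.1 N and value of joint shutter below 0.01 m), for 0.2 s.
2. the shutter is held at half travel by its knob (value of joint shutter between 0.025 and 0.035 m and contact force between the fingers and shutter above 3 N), for 0.5 s.
At the end, for the whole second after the job is handed in: The shutter stands still at half travel (30 mm, within 5 mm), held there by the fingers on its knob (more than 3 N), and the vial stands untouched and upright (within 0.12 rad) in the well, within 4 mm of its axis and 3 mm of its floor (all of step 2 and not (velocity of joint shutter above 0.01 m/s) and not (velocity of joint shutter below -0.01 m/s) and horizontal distance between vial and well below 0.004 m and z of vial in the frame of well below 0.003 m and angle between vial's own z axis and vertical below 0.12 rad and contact force between each of the arm, the fingers and vial below 0.1 N); the arm keeps its last pose, push and grip.
It fails at once if the shutter was opened well past half (beyond 45 mm) (value of joint shutter above 0.045 m).
It fails at once if the timer was pushed about (over 30 mm) (distance of timer from where it was at the start of the episode above 0.03 m).
It fails at once if the weighing boat was pushed about (over 30 mm) (distance of weigh_boat from where it was at the start of the episode above 0.03 m).
It also fails if it takes over 59 s, if anything falls off the work surface, if the arm or the gripper's body presses on something with over 40 N, if the wrist force passes 120 N, or if a joint passes its speed limit or range.

## Robot

A 6-joint arm with a two-finger parallel gripper is mounted at the origin on a cart in front of the work surface, level with it; the furniture and walls round the work are solid. World frame = base frame: x ahead of the robot, y to its left, z up, the work surface at z = 0. Lengths are in m, angles in degrees, forces in N, time in s.
With the tool pointing down it reaches from about 0.25 to 0.725 m from the base axis. Payload 9.7 kg.
Tool frame: the origin (TCP) lies at the very end of the fingers, on their centre line; the grasp point (between the pads) lies 19 mm behind it; z points along the fingers, y is the direction in which the jaws open and shut (so a half turn about z gives the same grasp; the last joint's range is limited). The gripper opens to 85 mm and grips with 20 to 120 N. Pads are 22 mm wide; open, the fingers measure 114 mm over their backs; the gripper's body (76 mm by 85 mm) begins 54 mm behind the grasp point. The pads swing forward as they close: fully open they stand 13 mm farther back than shut.
Start: joints at [76.318, 4.979, 10.078, 95.1, 0, 90], TCP at [0.13, 0.534, 0.198] pointing down, gripper open.
Joint ranges: [-179.16, 179.16], [-48.56, 103.87], [-65.8, 70.77], [-126.05, 130.52], [-82.76, 87.17], [-180, 180]. Speed limits (degrees/s): [127.2, 127.2, 147.25, 180, 180, 180].

## Interface

Orientations are given as [roll, pitch, yaw] about the fixed x, y, z axes, in that order (R = Rz(yaw) Ry(pitch) Rx(roll)).
In Python, from workcell import bot gives the robot as it stands.
- The arm moves only by the shell command python3 -m pendant 'ROWS' [FORCE]. ROWS is JSON, a list that holds one entry, the list of rows, each a list of 7 numbers: the shift along the tool's x, y, z in cm, then the turn, a rotation vector about the tool's x, y, z in rad, then the opening in per cent of the stroke, from 0 (shut) to 100 (fully open). In form: [[[dx, dy, dz, ax, ay, az, gripper], ...]]. A call has 1 to 5 rows; each row shifts and turns the pose as measured when the row begins, along the tool's axes as they then stand; what a row does not reach is not made up. A row lasts 1/12 s, in which the tool goes at most 41.7 mm and 7.16 degrees, less where a joint would pass 70% of its speed; a pose out of reach is approached as far as the arm can. A call with a gripper value outside its range is refused whole. The fingers move at their own pace and stop on an object; FORCE is the grip in N (left out, the last holds). Time passes only in rows, so rows that do not move let the fingers close. It gives the time, the measured TCP pose, the force and the opening at its end, in the units of the state.
- bot.get_obs(): the state, without advancing time (a new reading comes with each control period).
- bot.camera(name): name is "scene" or "top" or "wrist"; returns the picture (400x640x3 uint8, red, green, blue); there is no depth.
- bot.get_calibration(name): a dict with "intrinsics" (3x3 intrinsics, pixels), "pose" (4x4, takes a point from camera to world coordinates); the wrist camera has in their place "T_tool_cam" (4x4, takes a point from camera to tool coordinates, whose origin is the TCP and whose axes are the flange's). Camera axes: x right, y down, z forward; pixel columns grow to the right and rows downward; lengths in m; the calibration is good to about 2 mm. A picture is of the moment at which its call begins: read the wrist's pose just before it. get_calibration takes no time and is no camera call.
- bot.job_done(): hands the job in, once; it reports no verdict.
Trained networks look in the newest picture that a camera, given by its name, has taken for a name from the list of things; names that differ only in an ending like _2 or _b are one class to them, and where a whole thing is asked for, a point or a joint stands for the part that bears it (a point fixed in the world has none). Each returns a list of dicts, best first, with "confidence" (0 to 1); they miss things now and then, are a little off and sometimes report something else, mostly with a low value. They report only what shows in the picture. A call takes as long as a camera call. They do not tell look-alikes from the thing itself.
- bot.masks_of(camera, thing): "pixels" (400x640 bool, what is visible of it) and "extent" ([left, top, right, bottom] in pixels, round what is visible of it).
- bot.mark_of(camera, thing): "uv" ([column, row] in pixels: a listed point, or the origin of a listed thing).
The state is a dict: "time": time; "q": joint angles; "qd": joint speeds; "joint_efforts": joint torques, N m; "ee_pos": TCP position; "tcp_rot": TCP orientation; "wrist_force": force on the tool from outside, world axes, zero at the start; "torque": the same for the moment, N m; "opening": finger opening in m.
Only numpy, scipy, OpenCV 4.12 (cv2) and the standard library are available. Lean on these libraries where they do the work, as an engineer would, in place of code of your own. Each camera call takes 0.05 s, during which the arm holds its last target. There are 200 camera calls.

## Working session

There is one attempt and no reset: what is moved stays moved. The work goes in short steps, Python scripts to look and compute and a shell command to move; the robot and the scene stay as the last step left them, time stands still between calls to the robot, and variables do not carry over. Pictures are saved under pics/ and viewed, about 8 in all and at most 12, crops included, and the job is handed in when it is done.

```bash
mkdir -p pics
cat > h.py <<'E'
import numpy as np, cv2
from workcell import bot
from scipy.spatial.transform import Rotation as R
def cam(name):
    c=bot.get_calibration(name); K=np.array(c["intrinsics"])
    if "pose" in c: return K,np.array(c["pose"])
    o=bot.get_obs(); T=np.eye(4); T[:3,3]=o["ee_pos"]; T[:3,:3]=R.from_euler('xyz',o["tcp_rot"],degrees=True).as_matrix()
    return K,T@np.array(c["T_tool_cam"])
def ray(name,uv,z,kt=None):
    K,T=kt or cam(name); d=T[:3,:3]@np.linalg.inv(K)@[uv[0],uv[1],1]; o=T[:3,3]
    return o+d*(z-o[2])/d[2]
def proj(name,p,kt=None):
    K,T=kt or cam(name); q=K@(T[:3,:3].T@(np.array(p)-T[:3,3])); return q[:2]/q[2]
def save(im,f): cv2.imwrite('pics/'+f,cv2.cvtColor(im,cv2.COLOR_RGB2BGR))
E
python3 - <<'E'
from h import *
np.set_printoptions(precision=4,suppress=True)
print(bot.get_obs())
a=bot.camera("top");b=bot.camera("scene");
save(a,"top.png");save(b,"scene.png")
for c in("top","scene"):
  print(c,cam(c)[1][:3,3])
  for t in("vial","photometer","timer","weigh_boat"):
    for m in bot.masks_of(c,t)[:5]: print(t,round(m["confidence"],2),m["extent"])
  for t,z in(("vial",0),("well",.016),("shutter_knob",.068),("half_mark",.067),("timer",0),("weigh_boat",0),("photometer",0)):
    for m in bot.mark_of(c,t)[:5]: print(t,round(m["confidence"],2),np.round(m["uv"],1),ray(c,m["uv"],z)[:2])
E
```

```text
{'time': 0.0, 'q': array([76.319 ,  5.0107, 10.0329, 95.0991,  0.0001, 89.9991]), 'qd': array([-0.0633, -0.0808,  0.0243, -0.0626, -0.0676,  0.0007]), 'joint_efforts': array([  0.0001, -52.0385,  46.4803,   0.0159,  -0.0001,  -0.    ]), 'ee_pos': array([0.13  , 0.5341, 0.1977]), 'tcp_rot': array([-179.923 ,   -0.0001,  166.3199]), 'wrist_force': array([ 0.1468, -0.5222, -0.097 ]), 'torque': array([ 0.0097, -0.0065, -0.0067]), 'opening': 0.08500179984334277}
top [0.2771 0.0104 1.167 ]
vial 0.58 [417.4, 200.0, 424.5, 211.1]
vial 0.4 [419.8, 227.0, 423.7, 227.9]
photometer 0.97 [264.3, 166.9, 352.4, 234.4]
photometer 0.53 [418.1, 201.3, 427.3, 209.9]
timer 0.68 [197.1, 180.1, 227.5, 197.6]
weigh_boat 0.64 [206.6, 214.4, 232.6, 239.2]
vial 0.56 [418.2 207.4] [ 0.5003 -0.2659]
vial 0.56 [421.2 226.6] [ 0.4454 -0.2712]
vial 0.53 [407.  185.8] [ 0.5636 -0.2374]
well 0.87 [297.2 217.1] [0.473  0.0762]
well 0.19 [221.1 228.5] [0.443  0.2872]
shutter_knob 0.38 [304.2 187.6] [0.5447 0.0545]
half_mark 0.85 [294.7 188.8] [0.5418 0.0802]
timer 0.63 [214.1 188.2] [0.562  0.3157]
weigh_boat 0.87 [220.9 226.8] [0.4501 0.2918]
weigh_boat 0.63 [306.  190.3] [0.5532 0.0521]
photometer 0.89 [309.8 200. ] [0.5247 0.0413]
photometer 0.67 [293.2 185.6] [0.5674 0.0888]
scene [ 0.0822 -0.6087  0.5116]
vial 0.69 [370.8, 311.1, 382.3, 329.4]
vial 0.56 [393.7, 291.2, 408.3, 316.4]
photometer 0.89 [267.9, 191.0, 363.3, 269.5]
photometer 0.32 [309.3, 194.6, 322.4, 230.2]
timer 0.91 [265.6, 172.5, 284.3, 193.6]
weigh_boat 0.71 [229.4, 192.7, 254.8, 206.1]
vial 0.83 [403.  311.5] [ 0.5058 -0.2743]
vial 0.48 [407.3 292.1] [ 0.5516 -0.2418]
well 0.74 [291.7 230.3] [0.4693 0.0638]
shutter_knob 0.44 [312.4 209.2] [0.5182 0.0449]
half_mark 0.75 [311.5 202. ] [0.5379 0.0779]
timer 0.84 [275. 192.] [0.5519 0.2976]
weigh_boat 0.78 [245.  204.7] [0.4434 0.2766]
```

View pics/top.png

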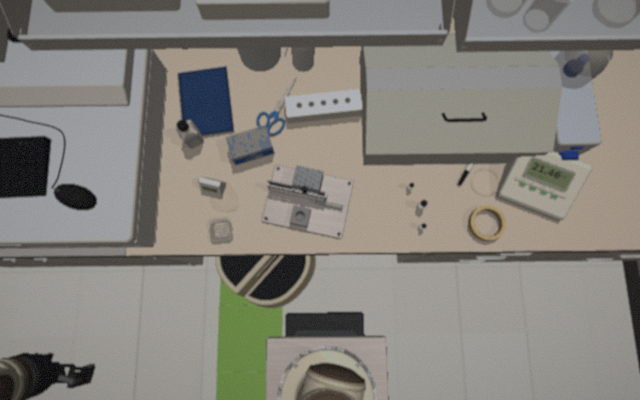

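View pics/scene.png

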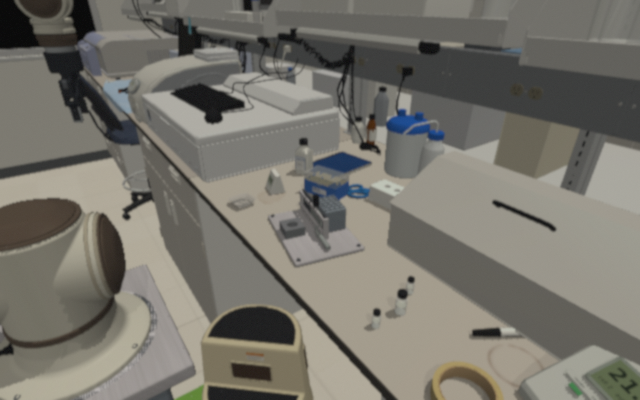

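Run:
```python
from h import *
np.set_printoptions(precision=4,suppress=True)
a=bot.camera("top");b=bot.camera("scene")
f=lambda im,x,y,w,h,s:cv2.resize(im[y:y+h,x:x+w],(w*s,h*s),interpolation=cv2.INTER_CUBIC)
o=np.zeros((600,800,3),np.uint8)
p=f(a,255,160,110,85,5);o[:425,:550]=p[:425,:550]
p=f(a,395,175,40,62,6);o[:372,555:795]=p
p=f(b,360,270,60,65,3)[:170];o[430:600,:180]=p
p=f(b,265,185,105,85,2);o[430:600,200:410]=p
save(o,"crop.png")
for u in((281,167),(353,180),(342,236),(263,222)): print(ray("top",u,.01))
for u in((410,183),(422,202),(423,224)): print(ray("top",u,.05))
```

```text
[0.6203 0.1234 0.01  ]
[ 0.5797 -0.0824  0.01  ]
[ 0.4197 -0.0478  0.01  ]
[0.461  0.1721 0.01  ]
[ 0.5592 -0.2355  0.05  ]
[ 0.5056 -0.2652  0.05  ]
[ 0.4452 -0.2644  0.05  ]
```

View pics/crop.png

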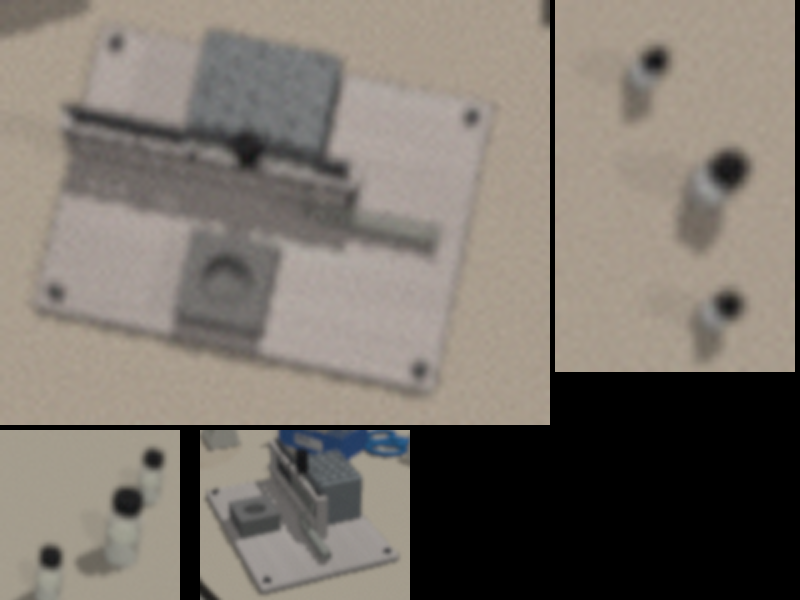

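The three look-alike vials in the top view are at (410,187), (423,203) and (423,227). The middle one at (423,203) is clearly the largest, and the close crop from both cameras agrees. The photometer is at about (0.520, 0.041) with yaw of about -11°. I'll move over it first for a close look.

```bash
python3 -m pendant '[[[-2.8,-2.7,-0.4,0,0,0,100],[-2.8,-2.7,-0.4,0,0,0,100],[-2.8,-2.7,-0.4,0,0,0,100],[-2.8,-2.7,-0.4,0,0,0,100],[-2.8,-2.7,-0.4,0,0,0,100]]]'
python3 -m pendant '[[[-2.8,-2.7,-0.4,0,0,0,100],[-2.8,-2.7,-0.4,0,0,0,100],[-2.8,-2.7,-0.4,0,0,0,100],[-2.8,-2.7,-0.4,0,0,0,100],[-2.8,-2.7,-0.4,0,0,0,100]]]'
python3 -m pendant '[[[-2.8,-2.7,0,0,0,-0.02,100],[-2.8,-2.7,0,0,0,-0.02,100],[-2.8,-2.7,0,0,0,0,100],[-2.8,-2.7,0,0,0,0,100]]]'; python3 -c "
from h import *;o=bot.get_obs();print(o['q'],o['ee_pos'],o['tcp_rot']);print(bot.get_calibration('wrist'))"
```

```text
time: 1.72
ee_pos: [0.2337, 0.3689, 0.2148]
tcp_rot: [-179.7, -0.1, 166.9]
wrist_force: [0.6, -0.4, 0.1]
opening: 0.0859
time: 2.13
ee_pos: [0.3419, 0.1973, 0.2371]
tcp_rot: [-179.9, 0.1, 167.1]
wrist_force: [-0.5, 1.0, 0.6]
opening: 0.0856
time: 2.47
ee_pos: [0.4328, 0.0613, 0.2401]
tcp_rot: [179.9, 0.3, 169.5]
wrist_force: [0.1, 1.1, 0.1]
opening: 0.0855
[ 8.10769985e+00 -9.55241449e+00  7.15547196e-01  9.99206304e+01
 -5.71160319e-02  1.86528505e+01] [0.43281814 0.06133839 0.24008263] [179.94302641   0.34735469 169.45450351]
{'intrinsics': array([[318.74458727,   0.        , 318.20834449],
       [  0.        , 318.74458727, 201.24232803],
       [  0.        ,   0.        ,   1.        ]]), 'T_tool_cam': array([[-8.85887736e-05, -9.52183377e-01, -3.05527100e-01,
         7.82269404e-02],
       [ 9.99999918e-01, -2.04808999e-04,  3.48338847e-04,
        -5.03804711e-04],
       [-3.94257159e-04, -3.05527045e-01,  9.52183317e-01,
        -1.75400675e-01],
       [ 0.00000000e+00,  0.00000000e+00,  0.00000000e+00,
         1.00000000e+00]])}
```

```bash
cat > look.py <<'E'
from h import *
import sys
np.set_printoptions(precision=4,suppress=True)
kt=cam("wrist");im=bot.camera("wrist");save(im,sys.argv[1])
o=bot.get_obs();print(o["ee_pos"],o["tcp_rot"])
for a in sys.argv[2:]:
    t,z=a.split(":")
    for m in bot.mark_of("wrist",t)[:4]: print(t,round(m["confidence"],2),np.round(m["uv"],1),ray("wrist",m["uv"],float(z),kt)[:2])
E
python3 look.py w1.png well:.016 shutter_knob:.068 half_mark:.067 photometer:0 weigh_boat:0 timer:0
```

```text
[0.4359 0.0565 0.2392] [-179.923     0.4033  169.24  ]
well 0.55 [329.9 192.7] [0.4746 0.069 ]
shutter_knob 0.83 [327.  255.9] [0.5372 0.0526]
half_mark 0.85 [352.6 254.8] [0.542  0.0833]
photometer 0.74 [316.4 224.6] [0.5219 0.042 ]
photometer 0.26 [326.1 254.1] [0.5698 0.0473]
weigh_boat 0.86 [490.7 136. ] [0.4425 0.2849]
```

View pics/w1.png

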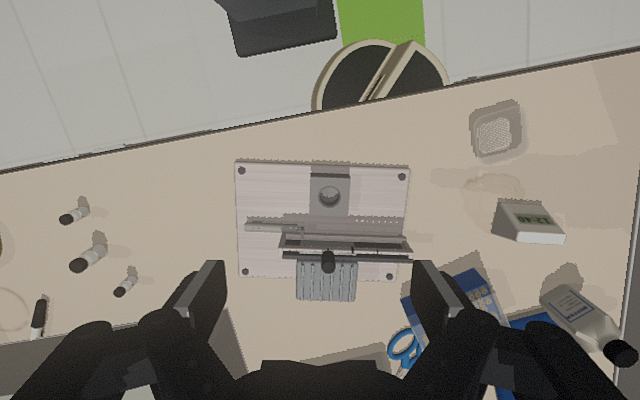

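Run:
```python
from h import *
np.set_printoptions(precision=4,suppress=True)
kt=cam("wrist")
P=[ray("wrist",u,.01,kt)[:2] for u in((236,159),(409,168),(403,282),(238,278))]
for p in P: print(p)
c=np.mean(P,0);e=P[1]-P[0]+P[2]-P[3];e=e/np.linalg.norm(e);x=np.array([e[1],-e[0]])
print(c,"yaw",np.degrees(np.arctan2(x[1],x[0])),"well",c-.05*x+.01*e, "rail x13.5,y0",c+.0135*x)
print("well mouth",ray("wrist",(329,196),.034,kt)[:2])
for z,u in((.051,(74,266)),(0,(102,252))): print("vial",ray("wrist",u,z,kt)[:2])
```

```text
[ 0.4087 -0.0386]
[0.4607 0.1782]
[0.628  0.1536]
[ 0.5777 -0.081 ]
[0.5188 0.053 ] yaw -12.762198142208067 well [0.4722 0.0738] rail x13.5,y0 [0.5319 0.0501]
well mouth [0.4718 0.0705]
vial [ 0.4996 -0.2674]
vial [ 0.506  -0.2667]
```

```bash
python3 -m pendant '[[[-1.4,-3.4,0,0,0,0,100],[-1.4,-3.4,0.5,0,0,0,100],[-1.4,-3.4,0.5,0,0,0,100],[-1.4,-3.4,1,0,0,0,100],[-1.4,-3.4,1,0,0,0,100]]]'
python3 -m pendant '[[[-1.4,-3.4,1,0,0,0,100],[-1.4,-3.4,1,0,0,0,100],[-1.4,-3.4,1,0,0,0,100],[-1.4,-3.4,1,0,0,0,100],[0,0,0,0,0,0,100]]]'
python3 look.py w2.png vial:0; python3 -c "
from h import *
kt=cam('wrist')
for m in bot.masks_of('wrist','vial'): print(m['confidence'],m['extent'])"
```

```text
time: 3.23
ee_pos: [0.4721, -0.1077, 0.2132]
tcp_rot: [179.8, 0.7, 171.1]
wrist_force: [0.0, 0.6, -0.3]
opening: 0.0854
time: 3.65
ee_pos: [0.5101, -0.2537, 0.1707]
tcp_rot: [179.8, 0.8, 171.7]
wrist_force: [1.4, -0.9, -0.6]
opening: 0.0853
[ 0.5098 -0.2515  0.1718] [179.7784   0.8269 171.7462]
vial 0.74 [334.6 208.9] [ 0.5571 -0.2413]
vial 0.57 [305.5 165.8] [ 0.5024 -0.2666]
vial 0.55 [292.  110.8] [ 0.4428 -0.2714]
0.87 [327.6, 204.9, 340.0, 226.9]
0.63 [285.9, 103.0, 302.1, 118.1]
```

View pics/w2.png

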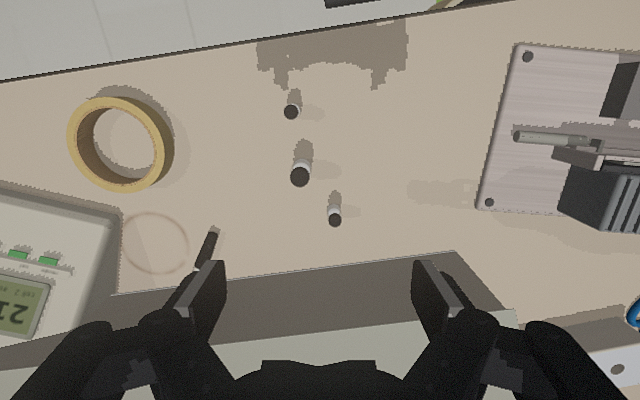

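```bash
cat > d.py <<'E'
from h import *
import sys
np.set_printoptions(precision=4,suppress=True)
def go(p,yaw=169.0):
    o=bot.get_obs();A=R.from_euler('xyz',o["tcp_rot"],degrees=True)
    print("pos",o["ee_pos"],o["tcp_rot"],"F",o["wrist_force"],"open",o["opening"])
    print("tool cm",A.inv().apply(np.array(p)-o["ee_pos"])*100,"rotvec",(A.inv()*R.from_euler('xyz',[180,0,yaw],degrees=True)).as_rotvec())
if __name__=="__main__": go([float(v) for v in sys.argv[1:4]])
E
python3 -c "
from h import *
print(ray('wrist',(300,176),.051),ray('wrist',(303,162),.0))"; python3 d.py .503 -.267 .075
```

```text
[ 0.50139644 -0.26583459  0.051     ] [ 0.4985291  -0.26459802  0.        ]
pos [ 0.5098 -0.2495  0.1739] [179.7928   0.9456 171.8359] F [-0.6733  0.4843 -0.3376] open 0.08510080692307279
tool cm [ 0.584  -1.8676  9.8722] rotvec [0.004  0.0164 0.0495]
```

```bash
python3 -m pendant '[[[0.35,-0.8,2.5,0.004,0.016,0.05,100],[0.35,-0.8,2.5,0,0,0,100],[0,0,2.5,0,0,0,100],[0,0,2,0,0,0,100],[0,0,0,0,0,0,100]]]'; python3 look.py w3.png vial:0; python3 d.py .5015 -.266 .025
```

```text
time: 4.22
ee_pos: [0.5044, -0.2555, 0.0829]
tcp_rot: [-179.9, 0.6, 169.6]
wrist_force: [-1.0, -0.1, -0.2]
opening: 0.0857
[ 0.5051 -0.2556  0.0851] [-179.8439    0.722   169.5863]
vial 0.68 [343.  248.7] [ 0.5579 -0.2434]
vial 0.65 [300.6 197.1] [ 0.5035 -0.2711]
vial 0.57 [284.6 121.3] [ 0.4399 -0.2711]
pos [ 0.5058 -0.2564  0.0868] [-179.7962    0.8502  169.5655] F [0.2784 0.0051 0.1299] open 0.08532376267380593
tool cm [ 0.3417 -0.9977  6.1791] rotvec [-0.0035  0.0149  0.0098]
```

View pics/w3.png

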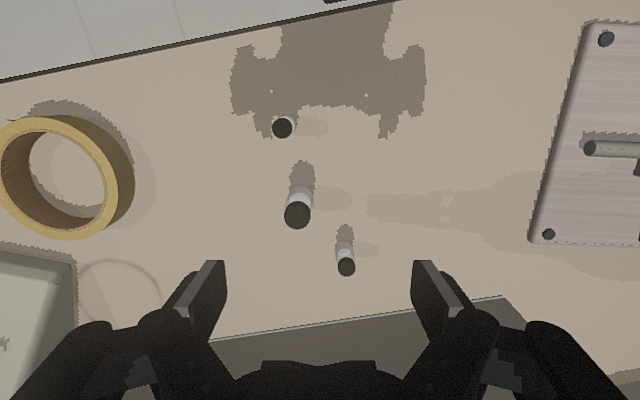

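```bash
python3 -c "
from h import *
print(ray('wrist',(297,215),.051))"; python3 -m pendant '[[[0.3,-0.7,1,-0.0035,0.015,0.01,100],[0,0,0,0,0,0,100]]]'; python3 d.py .502 -.267 .025;  python3 d.py .502 -.267 .025
```

```text
[ 0.50327246 -0.27174348  0.051     ]
time: 4.48
ee_pos: [0.5033, -0.2621, 0.0803]
tcp_rot: [-179.9, 0.2, 169.1]
wrist_force: [-0.5, 0.2, 0.1]
opening: 0.0855
pos [ 0.5033 -0.2621  0.0803] [-179.9264    0.2172  169.1172] F [-0.4702  0.1797  0.1102] open 0.08551454322597819
tool cm [ 0.0558 -0.4955  5.5339] rotvec [-0.0013  0.0038  0.002 ]
pos [ 0.5033 -0.2621  0.0803] [-179.9264    0.2172  169.1172] F [-0.4702  0.1797  0.1102] open 0.08551454322597819
tool cm [ 0.0558 -0.4955  5.5339] rotvec [-0.0013  0.0038  0.002 ]
```

```bash
python3 -m pendant '[[[-0.1,-0.75,1.5,0,0.004,0,100],[0,0,1.5,0,0.002,0,100],[0,0,1.5,0,0.002,0,100],[0,0,1,0,0,0,100],[0,0,0,0,0,0,100]]]';  python3 d.py .503 -.2695 .025; python3 -c "
from h import *
save(bot.camera('wrist'),'w4.png')"
```

```text
time: 4.9
ee_pos: [0.5057, -0.2731, 0.0263]
tcp_rot: [-179.8, 0.1, 169.1]
wrist_force: [-0.2, 0.1, -0.1]
opening: 0.0854
pos [ 0.5057 -0.2731  0.0263] [-179.7841    0.1323  169.0859] F [-0.1652  0.0582 -0.1464] open 0.0853528768861446
tool cm [0.333  0.298  0.1324] rotvec [-0.0038  0.0023  0.0015]
```

View pics/w4.png

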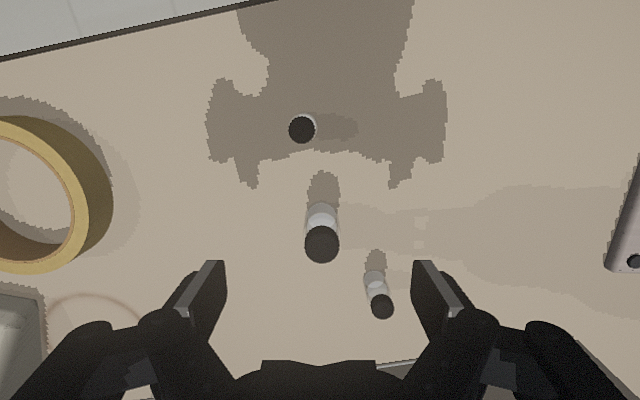

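```bash
python3 -c "
from h import *
p=ray('wrist',(322,244),.051);print(p)
import d;d.go([p[0],p[1],.023])"
```

```text
[ 0.50014379 -0.27039421  0.051     ]
pos [ 0.5059 -0.2732  0.0273] [-179.7724    0.1667  169.089 ] F [-0.2985 -0.4199 -0.6588] open 0.08545575328765101
tool cm [0.621  0.164  0.4228] rotvec [-0.004   0.0029  0.0015]
```

```bash
python3 -m pendant '[[[0.45,0.15,0.35,-0.004,0.003,0,100],[0,0,0,0,0,0,100],[0,0,0,0,0,0,60],[0,0,0,0,0,0,15],[0,0,0,0,0,0,15]]]' 30;  python3 -m pendant '[[[0,0,0,0,0,0,15],[0,0,0,0,0,0,15],[0,0,0,0,0,0,15],[0,0,0,0,0,0,15]]]' 30; python3 d.py .503 -.2695 .023
```

```text
time: 5.37
ee_pos: [0.5024, -0.2716, 0.0264]
tcp_rot: [-180.0, 0.2, 169.1]
wrist_force: [-1.1, 0.4, -0.3]
opening: 0.0514
time: 5.7
ee_pos: [0.5031, -0.2718, 0.0276]
tcp_rot: [-179.9, 0.3, 169.1]
wrist_force: [0.3, 0.0, -0.2]
opening: 0.0125
pos [ 0.5031 -0.2718  0.0276] [-179.9358    0.2769  169.0792] F [ 0.2616  0.0008 -0.1723] open 0.0125262882615468
tool cm [0.058  0.2261 0.4562] rotvec [-0.0011  0.0048  0.0014]
```

```bash
python3 look.py w5.png vial:0; python3 -c "
import cv2;a=cv2.imread('pics/w5.png');cv2.imwrite('pics/w5c.png',cv2.resize(a[100:400,120:520],None,fx=1.5,fy=1.5))"
```

```text
[ 0.5031 -0.2718  0.0276] [-179.9327    0.2775  169.0797]
vial 0.97 [371.7 283. ] [ 0.5593 -0.2434]
vial 0.94 [324.2 217.9] [ 0.5028 -0.2681]
vial 0.62 [303.1 131.9] [ 0.4438 -0.2704]
```

View pics/w5c.png

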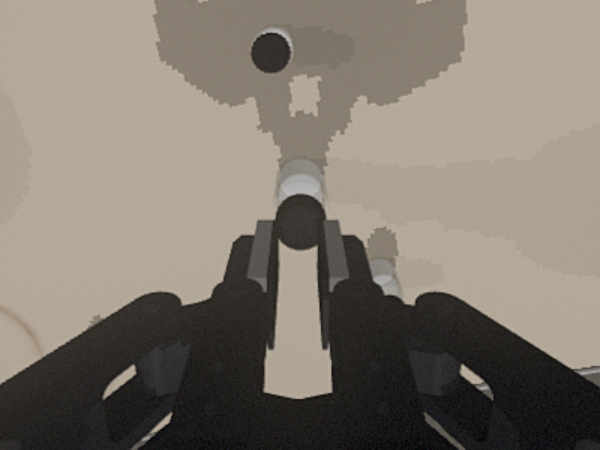

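```bash
python3 -m pendant '[[[0,0,0,0,0,0,8],[0,0,0,0,0,0,8],[0,0,0,0,0,0,8]]]' 20; python3 look.py w6.png vial:0
```

```text
time: 6.05
ee_pos: [0.503, -0.2718, 0.0274]
tcp_rot: [-179.9, 0.3, 169.1]
wrist_force: [-0.8, 0.6, -0.1]
opening: 0.0071
[ 0.5031 -0.2717  0.0274] [-179.9414    0.2606  169.0829]
vial 0.93 [371.3 282.3] [ 0.5584 -0.2436]
vial 0.84 [304.8 132.1] [ 0.444  -0.2694]
vial 0.83 [324.  215.8] [ 0.5011 -0.2679]
```

```bash
python3 -m pendant '[[[0,0,0,0,0,0,100],[0,0,0,0,0,0,100],[0,0,0,0,0,0,100],[0,0,0,0,0,0,100],[0,0,0,0,0,0,100]]]' 30; python3 -m pendant '[[[0.15,0.2,0,0,0.004,0,100],[0,0,0.7,0,0,0,100],[0,0,0.7,0,0,0,100]]]'; python3 -m pendant '[[[0,0,0.7,0,0,0,100],[0,0,0.7,0,0,0,100],[0,0,0,0,0,0,100]]]'
python3 - <<'E'
from h import *
im=bot.camera("wrist");save(im,"w7.png")
g=cv2.cvtColor(im,cv2.COLOR_RGB2GRAY)
for v in(225,240,250,258,265,275,290): 
  print(v,g[v,196:236:3],g[v,400:440:3])
E
python3 look.py w7.png vial:0
```

```text
time: 6.57
ee_pos: [0.503, -0.2718, 0.0273]
tcp_rot: [-179.9, 0.3, 169.1]
wrist_force: [-0.2, -0.1, -0.3]
opening: 0.0668
time: 6.82
ee_pos: [0.5026, -0.2698, 0.0139]
tcp_rot: [-179.9, 0.1, 169.1]
wrist_force: [0.0, 0.8, 0.4]
opening: 0.0854
time: 7.07
ee_pos: [0.5016, -0.2691, -0.0041]
tcp_rot: [-179.9, -0.0, 169.1]
wrist_force: [-1.0, -0.4, 0.1]
opening: 0.0855
225 [172 172 172 173 171 169 171 170 168 170 169 169 171 165] [169 163 167 162 163 164 164 164 163 165 166 167 163 166]
240 [171 170 171 172 172 174 172 170 170 171 172 169 171 171] [172 170 163 164 165 163 162 164 163 167 164 165 165 164]
250 [171 170 171 170 169 170 170 173 170 170 171 171 172 174] [163 165 164 166 164 163 164 164 164 164 164 162 163 165]
258 [170 170 171 171 177 177 177 177 178 174 170 169 170 171] [162 163 162 162 164 169 171 171 169 167 168 164 164 163]
265 [171 172 134  86  91  88  71  58  59  49 176 170 172 170] [170 171 164 165 122  43  45  46  89  89  88  79 166 166]
275 [ 96  86  89  92  57  57  55  55  56  49 158 168 171 170] [164 165 164 164  32  51  44  34  43  42  87  82  81  87]
290 [ 92  47  47  51  53  51  51  52  48  55  50 171 170 171] [171 170 173 165  46  43  37  42  44  45  46  34  39  84]
[ 0.5021 -0.2694 -0.0026] [-179.9267    0.0518  169.084 ]
vial 0.8 [317. 241.] [ 0.5031 -0.2706]
vial 0.59 [373.4 309. ] [ 0.5562 -0.2444]
```

```bash
python3 -m pendant '[[[0,0,0,0,0,0,18],[0,0,0,0,0,0,18],[0,0,0,0,0,0,18],[0,0,0,0,0,0,18],[0,0,0,0,0,0,18]]]' 30; python3 -m pendant '[[[0,0,0,0,0,0,18],[0,0,0,0,0,0,18],[0,0,0,0,0,0,18]]]' 30; python3 look.py w8.png vial:0;python3 -c "
import cv2;a=cv2.imread('pics/w8.png');cv2.imwrite('pics/w8c.png',cv2.resize(a[160:360,200:440],None,fx=2.5,fy=2.5))"
```

```text
time: 7.63
ee_pos: [0.5033, -0.2701, -0.0005]
tcp_rot: [-179.9, 0.2, 169.1]
wrist_force: [0.8, -0.1, -0.1]
opening: 0.0259
time: 7.88
ee_pos: [0.5036, -0.2703, -0.0]
tcp_rot: [-179.9, 0.3, 169.1]
wrist_force: [-0.6, -0.7, 0.1]
opening: 0.0207
[ 0.5035 -0.2703 -0.0001] [-179.8576    0.2672  169.0762]
vial 0.65 [319.5 234.5] [ 0.5026 -0.2697]
vial 0.6 [295.7 133.1] [ 0.4416 -0.2711]
```

View pics/w8c.png

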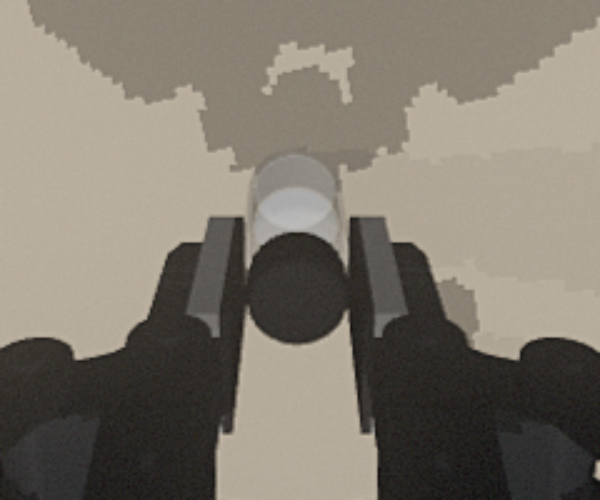

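The fingers stopped at 20.7 mm, so the vial is between the pads. The real fingertips sit roughly 30 mm above the reported TCP. Next I check that the grip holds, then lift.

```bash
python3 -m pendant '[[[0,0,0,0,0,0,18],[0,0,0,0,0,0,18],[0,0,-0.5,0,0,0,18],[0,0,-1,0,0,0,18],[0,0,-1,0,0,0,18]]]' 40; python3 -m pendant '[[[0,0,-2,0,0,0,18],[0,0,-2.5,0,0,0,18],[0,0,-2.5,0,0,0,18],[0,0,-2,0,0,0,18],[0,0,0,0,0,0,18]]]'; python3 look.py w9.png vial:0.09;python3 -c "
import cv2;a=cv2.imread('pics/w9.png');cv2.imwrite('pics/w9c.png',cv2.resize(a[160:360,200:440],None,fx=2.5,fy=2.5))
from h import *
save(bot.camera('scene'),'s9.png')
for m in bot.mark_of('scene','vial'):print(m['confidence'],m['uv'])
for m in bot.masks_of('scene','vial'):print(m['confidence'],m['extent'])
print(proj('scene',(.5033,-.2703,.1)),proj('scene',(.5033,-.2703,.151)))"
```

```text
time: 8.4
ee_pos: [0.502, -0.2694, 0.0243]
tcp_rot: [-179.9, 0.0, 169.1]
wrist_force: [0.0, 0.1, 0.8]
opening: 0.02
time: 8.82
ee_pos: [0.5021, -0.2693, 0.1251]
tcp_rot: [-179.9, 0.3, 169.1]
wrist_force: [0.6, 0.1, 0.5]
opening: 0.0201
[ 0.5019 -0.2692  0.1236] [-179.8768    0.211   169.0773]
vial 0.82 [304.9 120.2] [ 0.4365 -0.2659]
vial 0.61 [353.3 230.1] [ 0.5177 -0.2473]
vial 0.59 [318.1 234.5] [ 0.5163 -0.2727]
0.79 [401.7, 261.3]
0.48 [375.7, 324.0]
0.47 [408.3, 291.8]
0.72 [402.7, 277.9, 417.2, 294.8]
0.49 [371.8, 308.1, 382.1, 330.8]
[406.40380455 268.36021502] [409.77214944 244.19830785]
```

```bash
python3 -c "
from h import *
T=np.eye(4);T[:3,3]=[.5035,-.2703,-.0001];T[:3,:3]=R.from_euler('xyz',[-179.8576,.2672,169.0762],degrees=True).as_matrix()
c=bot.get_calibration('wrist');kt=(np.array(c['intrinsics']),T@np.array(c['T_tool_cam']))
p=ray('wrist',(318.4,275),.051,kt);print(p, T[:3,:3].T@(p-T[:3,3]))"
python3 -m pendant '[[[0.6,3.6,-0.3,0,0,0,18],[0.6,3.6,-0.3,0,0,0,18],[0.6,3.6,-0.3,0,0,0,18],[0.6,3.6,-0.3,0,0,0,18],[0.6,3.6,-0.3,0,0,0,18]]]'
python3 -m pendant '[[[0.6,3.6,-0.3,0,0,0,18],[0.6,3.6,0,0,0,0,18],[0.6,3.6,0,0,0,0,18],[0.6,3.6,0,0,0,0,18],[0,0,0,0,0,0,18]]]'; python3 look.py w10.png well:.016 half_mark:.067 shutter_knob:.068 vial:.14
```

```text
[ 0.49920952 -0.26972679  0.051     ] [ 0.00408301 -0.00037728 -0.05111882]
time: 9.48
ee_pos: [0.5013, -0.085, 0.1259]
tcp_rot: [-180.0, -0.9, 168.5]
wrist_force: [1.0, 0.1, -0.4]
opening: 0.02
time: 9.9
ee_pos: [0.5024, 0.0727, 0.1243]
tcp_rot: [-180.0, -1.3, 168.6]
wrist_force: [-0.8, 0.5, -0.9]
opening: 0.02
[0.5022 0.0707 0.1241] [-179.8966   -1.3422  168.6402]
well 0.74 [305.8 162.5] [0.4744 0.0664]
well 0.65 [575.4 198.3] [0.5567 0.3055]
half_mark 0.84 [343.3 248.4] [0.5402 0.0851]
shutter_knob 0.57 [301.3 249.8] [0.5343 0.052 ]
vial 0.93 [ 42.3 290. ] [ 0.4973 -0.0888]
vial 0.76 [318.7 233.1] [0.4942 0.0741]
```

View pics/w10.png

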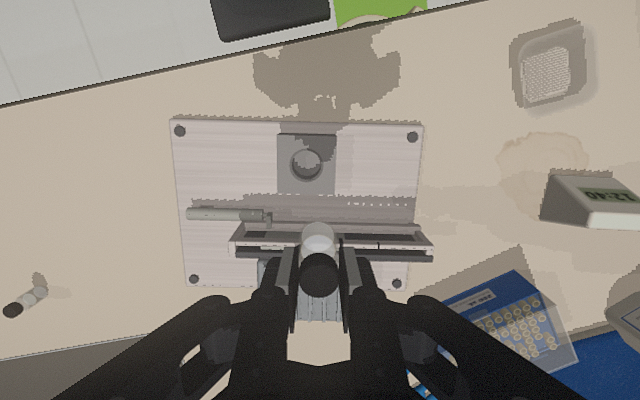

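Run:
```python
from h import *
np.set_printoptions(precision=4,suppress=True)
im=cv2.cvtColor(cv2.imread('pics/w10.png'),cv2.COLOR_BGR2GRAY)
c=cv2.HoughCircles(im[125:205,265:350],cv2.HOUGH_GRADIENT,1,20,param1=80,param2=10,minRadius=11,maxRadius=20)
print(c+[[[265,125,0]]] if c is not None else c)
kt=cam("wrist");o=bot.get_obs();A=R.from_euler('xyz',o["tcp_rot"],degrees=True);print(o["ee_pos"],o["tcp_rot"])
print("mouth",ray("wrist",(306,164),.034,kt),"base",ray("wrist",(318.7,234),o["ee_pos"][2],kt), A.inv().apply(ray("wrist",(318.7,234),o["ee_pos"][2],kt)-o["ee_pos"]))
# block top corners
for u in((277,134),(336,134),(336,194),(277,194)): print(ray("wrist",u,.034,kt)[:2])
for u in((170,118),(424,123),(404,291),(185,289)): print(ray("wrist",u,.01,kt)[:2])
import d; d.go([.473,.068,.075])
```

```text
[[[306.5 164.5  14.7]]]
[0.503  0.0667 0.1251] [-179.8836   -1.2442  168.3239]
mouth [0.4737 0.0616 0.034 ] base [0.5016 0.0668 0.1251] [ 0.0014 -0.0001  0.    ]
[0.4444 0.0434]
[0.4543 0.0911]
[0.5047 0.0816]
[0.4943 0.0312]
[ 0.4129 -0.0497]
[0.4628 0.1705]
[0.6287 0.1314]
[ 0.5804 -0.0917]
pos [0.503  0.0667 0.1251] [-179.8836   -1.2442  168.3239] F [ 0.2498  0.3994 -0.1085] open 0.019988206574464745
tool cm [ 2.8539 -0.4668  5.0721] rotvec [-0.0019 -0.0217 -0.0118]
```

```bash
python3 -m pendant '[[[1.3,-0.2,1,-0.002,-0.022,-0.01,18],[1.3,-0.2,1.5,0,0,0,18],[0,0,1.5,0,0,0,18],[0,0,1,0,0,0,18],[0,0,0,0,0,0,18]]]'; python3 -m pendant '[[[0,0,0,0,0,0,18],[0,0,0,0,0,0,18]]]'; python3 look.py w11.png well:.016 half_mark:.067 shutter_knob:.068 vial:.075; python3 -c "
import d;d.go([.475,.066,.045])"
```

```text
time: 10.57
ee_pos: [0.4765, 0.0614, 0.0732]
tcp_rot: [-180.0, 0.1, 168.3]
wrist_force: [-0.6, -0.5, 0.3]
opening: 0.02
time: 10.73
ee_pos: [0.4767, 0.0599, 0.0735]
tcp_rot: [-180.0, 0.1, 168.2]
wrist_force: [-0.6, -0.3, -0.1]
opening: 0.0198
[0.4769 0.06   0.0737] [-179.9729    0.1212  168.1661]
well 0.73 [323.9 199. ] [0.4724 0.0648]
shutter_knob 0.74 [325.8 314.3] [0.5361 0.0522]
vial 0.86 [ 24.1 344. ] [ 0.5125 -0.1493]
vial 0.57 [319.6 235.2] [0.4755 0.0606]
pos [0.4769 0.0606 0.0737] [-179.9856    0.1354  168.2232] F [ 0.5425 -0.2779  0.0044] open 0.019710959716509338
tool cm [0.3044 0.4945 2.8692] rotvec [-0.0003  0.0024 -0.0136]
```

```bash
python3 -m pendant '[[[0.35,0.4,1,0,0.002,-0.01,18],[0,0,1,0,0,0,18],[0,0,0,0,0,0,18],[0,0,0,0,0,0,18]]]'; python3 look.py w12.png well:.016 vial:.053; python3 -c "
import cv2;a=cv2.imread('pics/w12.png');cv2.imwrite('pics/w12c.png',cv2.resize(a[150:310,220:420],None,fx=3.5,fy=3.5))"
```

```text
time: 11.32
ee_pos: [0.4744, 0.0662, 0.0518]
tcp_rot: [180.0, 0.0, 168.9]
wrist_force: [0.3, -1.1, 0.7]
opening: 0.0202
[0.4742 0.0661 0.0517] [-179.9905    0.0115  168.9028]
well 0.56 [318.6 214.6] [0.4738 0.0661]
vial 0.9 [319.2 234.8] [0.473  0.0666]
```

View pics/w12c.png

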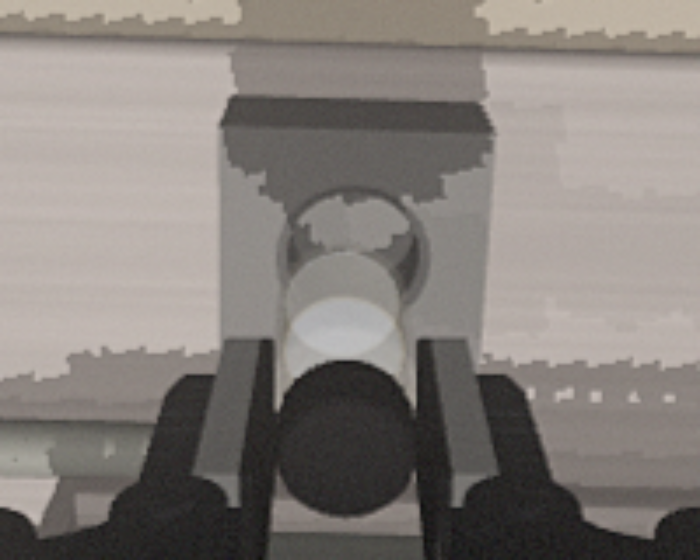

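```bash
python3 -c "
from h import *
o=bot.get_obs();A=R.from_euler('xyz',o['tcp_rot'],degrees=True);t=o['ee_pos']
for u,z in(((321.1,224),.034),((318.3,239),t[2]),((318.3,235),t[2]),((321.1,203.4),.034),((318.3,221.4),t[2])): print(u,A.inv().apply(ray('wrist',u,z)-t)*1000)
"
```

```text
(321.1, 224) [ 0.38645636  1.45581806 18.47974844]
(318.3, 239) [-1.88083883 -0.38736898  0.0022941 ]
(318.3, 235) [ 0.73308976 -0.38737139 -0.00101467]
(321.1, 203.4) [14.56734862  1.41759514 18.46178942]
(318.3, 221.4) [ 9.45901321 -0.38737943 -0.01206012]
```

```bash
python3 -m pendant '[[[0.1,0.18,0.3,0,0,0,18],[0,0,0,0,0,0,18],[0,0,0.7,0,0,0,18],[0,0,0.7,0,0,0,18],[0,0,0,0,0,0,18]]]'; python3 -m pendant '[[[0,0,0.5,0,0,0,18],[0,0,0,0,0,0,18]]]'; python3 look.py w13.png well:.016 vial:.03
```

```text
time: 11.88
ee_pos: [0.4748, 0.0682, 0.0349]
tcp_rot: [180.0, 0.2, 168.9]
wrist_force: [0.2, -0.3, -0.8]
opening: 0.0192
time: 12.05
ee_pos: [0.4745, 0.0682, 0.0287]
tcp_rot: [180.0, 0.1, 168.9]
wrist_force: [-0.2, 0.0, -1.2]
opening: 0.0199
[0.4747 0.0682 0.0293] [179.9581   0.1653 168.8732]
well 0.93 [313.4 227.5] [0.4735 0.0648]
vial 0.63 [317.9 234.5] [0.4727 0.0679]
```

```bash
python3 -m pendant '[[[0.1,0,0.4,0,0.002,0,18],[0,0,0.3,0,0,0,18],[0,0,0,0,0,0,18]]]'; python3 -m pendant '[[[0,0,0.4,0,0,0,18],[0,0,0.0,0,0,0,18]]]'
```

```text
time: 12.45
ee_pos: [0.4746, 0.0685, 0.0231]
tcp_rot: [179.9, 0.2, 168.9]
wrist_force: [0.9, 0.4, -0.3]
opening: 0.0203
time: 12.62
ee_pos: [0.4746, 0.0685, 0.0186]
tcp_rot: [179.9, 0.2, 168.9]
wrist_force: [0.0, -0.5, -0.4]
opening: 0.0201
```

```bash
python3 -m pendant '[[[0,0,0.3,0,0,0,18],[0,0,0,0,0,0,18]]]'; python3 -m pendant '[[[0,0,0.3,0,0,0,18],[0,0,0.0,0,0,0,18]]]';  python3 look.py w14.png well:.016 vial:.016;python3 -c "
import cv2;a=cv2.imread('pics/w14.png');cv2.imwrite('pics/w14c.png',cv2.resize(a[150:310,220:420],None,fx=3.5,fy=3.5))"
```

```text
time: 12.78
ee_pos: [0.4751, 0.0685, 0.0159]
tcp_rot: [179.9, 0.2, 168.9]
wrist_force: [0.5, 0.5, 0.2]
opening: 0.0197
time: 12.95
ee_pos: [0.4769, 0.0684, 0.0162]
tcp_rot: [179.9, 0.5, 168.9]
wrist_force: [-2.1, -0.7, -1.3]
opening: 0.0202
[0.4766 0.0684 0.016 ] [179.8553   0.4801 168.8587]
well 0.63 [314.6 235.1] [0.4758 0.066 ]
vial 0.96 [322.8 231.4] [0.4744 0.0712]
```

```bash
python3 -m pendant '[[[0,0,0,0,0,0,30],[0,0,0,0,0,0,40],[0,0,0,0,0,0,50],[0,0,0,0,0,0,50],[0,0,0,0,0,0,50]]]';  python3 look.py w15.png well:.016 vial:.016;python3 -c "
import cv2;a=cv2.imread('pics/w15.png');cv2.imwrite('pics/w15c.png',cv2.resize(a[150:310,220:420],None,fx=3.5,fy=3.5))"
```

```text
time: 13.52
ee_pos: [0.4763, 0.0685, 0.0142]
tcp_rot: [179.9, 0.4, 168.9]
wrist_force: [-0.3, 0.3, -0.4]
opening: 0.0427
[0.4762 0.0685 0.0142] [179.8676   0.3906 168.8659]
well 0.97 [314.7 234.4] [0.4739 0.0664]
vial 0.65 [321.2 237.6] [0.4767 0.0698]
```

View pics/w15c.png

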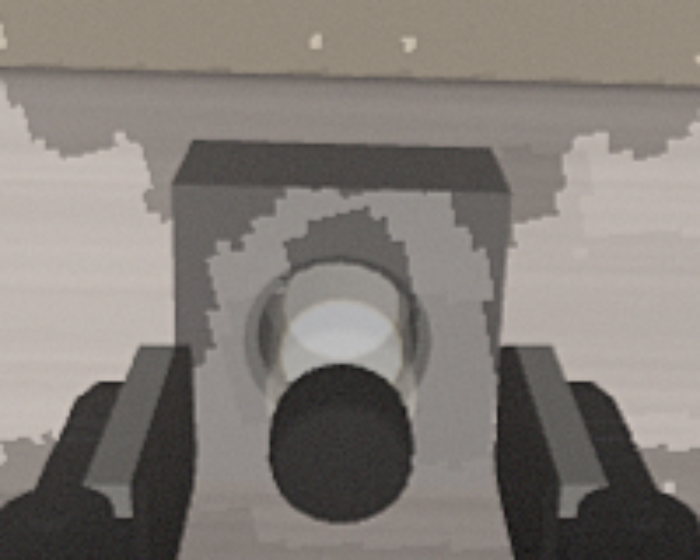

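The picture shows the vial standing inside the bore. Cap centre is at about (317,277) and mouth centre at column 317 or so. I'll check numerically that it is home and upright, then go up.

```bash
python3 -c "
from h import *
print('cap@67',ray('wrist',(317.4,276.6),.067),'cap@75',ray('wrist',(317.4,276.6),.075))
K,T=cam('wrist')
for z in(.067,.071,.075,.085):
  l,r=ray('wrist',(220+269/3.5,276.6),z),ray('wrist',(220+413/3.5,276.6),z);print(z,'cap dia',np.linalg.norm(l-r))
print('mouth near edge',ray('wrist',(317,150+258/3.5),.034), 'L/R width',np.linalg.norm(ray('wrist',(220+246/3.5,245),.034)-ray('wrist',(220+431/3.5,245),.034)))
"; python3 -m pendant '[[[0,0,0,0,0,0,100],[0,0,0,0,0,0,100],[0,0,0,0,0,0,100],[0,0,-1,0,0,0,100],[0,0,-2,0,0,0,100]]]'; python3 -m pendant '[[[0,0,-2.5,0,0,0,100],[0,0,-2.5,0,0,0,100],[0,0,-2,0,0,0,100],[0,0,0,0,0,0,100],[0,0,0,0,0,0,100]]]'; python3 look.py w16.png well:.016 vial:.016 shutter_knob:.068 half_mark:.067
```

```text
cap@67 [0.4715717 0.0684776 0.067    ] cap@75 [0.46676458 0.06942537 0.075     ]
0.067 cap dia 0.017999894736994662
0.071 cap dia 0.017410689244853103
0.075 cap dia 0.01682148375271153
0.085 cap dia 0.01534847002235761
mouth near edge [0.46029805 0.0705047  0.034     ] L/R width 0.02836785526988729
time: 14.08
ee_pos: [0.4737, 0.0682, 0.042]
tcp_rot: [180.0, 0.1, 168.9]
wrist_force: [1.0, -0.0, 1.3]
opening: 0.0855
time: 14.5
ee_pos: [0.4744, 0.0683, 0.1219]
tcp_rot: [179.9, 0.4, 168.9]
wrist_force: [0.3, -0.5, -0.4]
opening: 0.0856
[0.4746 0.0683 0.122 ] [179.866    0.3858 168.8651]
well 0.6 [315.  188.9] [0.4747 0.0651]
well 0.39 [315.5 278.1] [0.5662 0.0472]
vial 0.64 [320.3 189.7] [0.4763 0.0697]
vial 0.55 [ 51.9 307.8] [ 0.5475 -0.2282]
shutter_knob 0.86 [315.  278.7] [0.5353 0.0533]
shutter_knob 0.58 [552.9 104.3] [0.4326 0.2408]
half_mark 0.93 [354.3 279.8] [0.5432 0.0848]
```

```bash
cat > cap.py <<'E'
from h import *
np.set_printoptions(precision=4,suppress=True)
c=bot.get_calibration('wrist');K=np.array(c['intrinsics'])
def kt(p,r):
    T=np.eye(4);T[:3,3]=p;T[:3,:3]=R.from_euler('xyz',r,degrees=True).as_matrix();return K,T@np.array(c['T_tool_cam'])
def blob(f,box):
    g=cv2.cvtColor(cv2.imread('pics/'+f),cv2.COLOR_BGR2GRAY);x,y,X,Y=box
    n,l,s,ce=cv2.connectedComponentsWithStats((g[y:Y,x:X]<70).astype(np.uint8))
    for i in range(1,n):
        if s[i,4]>80: print(f,s[i],ce[i]+[x,y])
blob('w15.png',(288,250,348,310)); blob('w16.png',(280,170,360,240))
blob('w12.png',(299,245,339,310))
E
python3 cap.py
```

```text
w15.png [   9    4   41   45 1475] [316.8759 276.3708]
w16.png [ 27  22  23  26 458] [317.9301 204.6201]
w12.png [   0    8   40   45 1457] [318.3493 275.0124]
```

```bash
cat >> cap.py <<'E'
A=kt([.4762,.0685,.0142],[179.8676,.3906,168.8659]);B=kt([.4745,.0683,.122],[179.866,.3858,168.8651])
for z in(.061,.064,.067,.070,.073): print(z,ray('',(316.9,276.4),z,A)[:2],ray('',(317.9,204.6),z,B)[:2])
C=kt([.4743,.0661,.0518],[180,0,168.9])
for z in(.0988,.1028,.1068): print('hand',z,ray('',(318.3,275),z,C)[:2]-[.4743,.0661])
# diameter based depth ratio
for n,w in(('w15',np.sqrt(1475)),('w12',np.sqrt(1457)),('w16',np.sqrt(458))): print(n,w)
for k,u,zz in((A,(316.9,276.4),.067),(B,(317.9,204.6),.067),(C,(318.3,275),.1028)):
    p=ray('',u,zz,k);print('depth',(k[1][:3,:3].T@(p-k[1][:3,3]))[2])
E
python3 cap.py
```

```text
w15.png [   9    4   41   45 1475] [316.8759 276.3708]
w16.png [ 27  22  23  26 458] [317.9301 204.6201]
w12.png [   0    8   40   45 1457] [318.3493 275.0124]
0.061 [0.4749 0.0676] [0.4752 0.0676]
0.064 [0.4731 0.0679] [0.4742 0.0678]
0.067 [0.4713 0.0683] [0.4732 0.068 ]
0.07 [0.4695 0.0686] [0.4722 0.0682]
0.073 [0.4677 0.069 ] [0.4712 0.0684]
hand 0.0988 [-0.0017 -0.0001]
hand 0.1028 [-0.004   0.0004]
hand 0.1068 [-0.0064  0.0008]
w15 38.40572873934304
w12 38.17066936798463
w16 21.400934559032695
depth 0.13925625113454732
depth 0.24277850328179051
depth 0.14112491563049828
```

```bash
python3 -m pendant '[[[-2.1,-0.1,0,0,0,0,100],[-2.1,-0.1,0,0,0,0,100],[-2.0,-0.1,0,0,0,0,100],[0,0,0,0,0,0,100],[0,0,0,0,0,0,100]]]'; python3 look.py w17.png well:.016 vial:.016 shutter_knob:.068 half_mark:.067; python3 d.py .536 .053 .045
```

```text
time: 15.17
ee_pos: [0.5332, 0.0526, 0.1154]
tcp_rot: [-180.0, -0.2, 168.9]
wrist_force: [-1.1, -0.1, 0.1]
opening: 0.0856
[0.533  0.0527 0.1152] [-179.9462   -0.2144  168.9187]
well 0.88 [319.9 118.9] [0.4719 0.0656]
vial 0.93 [323.7 123.8] [0.4764 0.068 ]
vial 0.69 [ 39.9 261.4] [ 0.5507 -0.2245]
shutter_knob 0.56 [323.6 212.8] [0.536  0.0557]
half_mark 0.76 [361.5 211.7] [0.5409 0.0835]
pos [0.5329 0.053  0.1167] [-179.9857   -0.0875  168.956 ] F [-0.1101  0.5582  0.1855] open 0.08549559807680682
tool cm [-0.3111  0.0603  7.1657] rotvec [-0.0002 -0.0015 -0.0008]
```

```bash
python3 -m pendant '[[[-0.3,0.1,1,0,0,0,100],[0,0,2,0,0,0,100],[0,0,2,0,0,0,100],[0,0,1.2,0,0,0,100],[0,0,0,0,0,0,100]]]'; python3 look.py w18.png shutter_knob:.068 half_mark:.067; python3 d.py .536 .054 .045; python3 -c "
import sys;sys.argv=['']
from h import *
g=cv2.cvtColor(cv2.imread('pics/w18.png'),cv2.COLOR_BGR2GRAY);n,l,s,ce=cv2.connectedComponentsWithStats((g[190:320,240:400]<60).astype(np.uint8))
for i in range(1,n):
  if s[i,4]>150: print(s[i]+[240,190,0,0,0],ce[i]+[240,190])"
```

```text
time: 15.83
ee_pos: [0.5361, 0.0544, 0.0523]
tcp_rot: [179.9, 0.2, 169.0]
wrist_force: [-0.1, 0.0, -1.0]
opening: 0.0856
[0.5363 0.0544 0.0534] [179.9245   0.1935 169.029 ]
shutter_knob 0.95 [317.  243.7] [0.5334 0.0538]
half_mark 0.66 [370.9 247.7] [0.542  0.0826]
half_mark 0.16 [317. 122.] [0.4696 0.0662]
pos [0.5376 0.0545 0.0557] [179.8732   0.3653 169.0256] F [-0.2546 -0.3144 -0.2384] open 0.08521987837624462
tool cm [ 0.1558 -0.081   1.0643] rotvec [0.0022 0.0064 0.0005]
[371 222  29   9 165] [385.33939394 225.78787879]
[ 240  232  160   58 1345] [322.44460967 252.84386617]
```

```bash
python3 -m pendant '[[[0.25,-0.05,0.5,0.002,0.006,0,100],[0,0,0.4,0,0,0,100],[0,0,0,0,0,0,60],[0,0,0,0,0,0,30],[0,0,0,0,0,0,12]]]' 50; python3 -m pendant '[[[0,0,0,0,0,0,12],[0,0,0,0,0,0,10],[0,0,0,0,0,0,10],[0,0,0,0,0,0,10],[0,0,0,0,0,0,10]]]';  python3 d.py .536 .054 .045
```

```text
time: 16.4
ee_pos: [0.5367, 0.0548, 0.0491]
tcp_rot: [179.9, 0.3, 169.0]
wrist_force: [0.8, -0.8, -0.4]
opening: 0.051
time: 16.82
ee_pos: [0.5369, 0.0539, 0.0499]
tcp_rot: [-180.0, 0.3, 169.0]
wrist_force: [-0.6, -2.5, -0.9]
opening: 0.0139
pos [0.5369 0.0539 0.0499] [-179.9974    0.3236  168.9994] F [-0.5668 -2.4616 -0.8654] open 0.013866912929632371
tool cm [ 0.0927 -0.0072  0.4915] rotvec [-0.      0.0056 -0.    ]
```

```bash
python3 -m pendant '[[[0.1,0.6,0,0,0,0,10],[0,0.6,0,0,0,0,10],[0,0.6,0,0,0,0,10],[0,0,0,0,0,0,10],[0,0,0,0,0,0,10]]]' 80; python3 look.py w19.png shutter_knob:.068 half_mark:.067;  python3 d.py .5427 .0833 .05
```

```text
time: 17.23
ee_pos: [0.5405, 0.0688, 0.0501]
tcp_rot: [-179.7, 0.5, 168.8]
wrist_force: [-1.4, -4.6, 1.7]
opening: 0.0128
[0.5404 0.0688 0.0501] [-179.6567    0.5051  168.8216]
shutter_knob 0.68 [317.1 246. ] [0.538  0.0683]
half_mark 0.84 [344.3 248.8] [0.543  0.0826]
pos [0.5404 0.0688 0.05  ] [-179.6734    0.5016  168.8166] F [-0.5543 -4.0642  2.2597] open 0.012639496340588134
tool cm [ 0.0546  1.4695 -0.005 ] rotvec [-0.0057  0.0087 -0.0032]
```

```bash
python3 -m pendant '[[[0,0.6,0,-0.005,0.008,0,10],[0,0.6,0,0,0,0,10],[0,0.5,0,0,0,0,10],[0,0,0,0,0,0,10],[0,0,0,0,0,0,10]]]'; python3 look.py w20.png shutter_knob:.068 half_mark:.067;  python3 d.py .5427 .0833 .05
```

```text
time: 17.8
ee_pos: [0.543, 0.0814, 0.0501]
tcp_rot: [-179.6, 0.0, 168.6]
wrist_force: [-1.9, -6.8, 1.3]
opening: 0.0128
[0.543  0.0814 0.0501] [-179.5788    0.029   168.6297]
shutter_knob 0.75 [317.7 245.9] [0.5407 0.0813]
half_mark 0.62 [321.7 246. ] [0.5417 0.0833]
pos [0.543  0.0813 0.05  ] [-179.5862    0.0297  168.6281] F [-2.0359 -6.3059  1.6848] open 0.01269262823591163
tool cm [0.0635 0.1873 0.0032] rotvec [-0.0072  0.0005 -0.0065]
```

```bash
python3 -m pendant '[[[0,0.25,0,0,0,0,10],[0,0,0,0,0,0,10],[0,0,0,0,0,0,10],[0,0,0,0,0,0,10],[0,0,0,0,0,0,10]]]';python3 -m pendant '[[[0,0,0,0,0,0,10],[0,0,0,0,0,0,10],[0,0,0,0,0,0,10],[0,0,0,0,0,0,10],[0,0,0,0,0,0,10]]]'; python3 look.py w21.png shutter_knob:.068 half_mark:.067 vial:.016 well:.016;  python3 d.py .5427 .0833 .05
```

```text
time: 18.37
ee_pos: [0.5425, 0.0795, 0.0501]
tcp_rot: [-179.2, 0.0, 168.5]
wrist_force: [-0.9, -6.7, 1.5]
opening: 0.0123
time: 18.78
ee_pos: [0.5417, 0.0759, 0.0501]
tcp_rot: [-179.0, -0.0, 168.4]
wrist_force: [-0.8, -5.9, 1.8]
opening: 0.0123
[0.5417 0.0758 0.0501] [-178.9888   -0.0074  168.3457]
shutter_knob 0.68 [320.4 247.1] [0.5404 0.0773]
half_mark 0.62 [333.1 246.4] [0.5418 0.084 ]
vial 0.59 [287.4 122.8] [0.4751 0.0684]
well 0.86 [283.4 120.7] [0.4733 0.0662]
pos [0.5417 0.0758 0.0501] [-178.9843   -0.0071  168.3475] F [-1.3529 -6.249   1.0542] open 0.012556626915914193
tool cm [ 0.0506  0.7535 -0.0079] rotvec [-0.0177 -0.0002 -0.0114]
```

```bash
python3 -m pendant '[[[0,0.4,0,-0.009,0,-0.005,10],[0,0.4,0,-0.009,0,-0.005,10],[0,0.2,0,0,0,0,10],[0,0.1,0,0,0,0,10],[0,0.1,0,0,0,0,10]]]';  python3 d.py .5427 .0833 .05
```

```text
time: 19.45
ee_pos: [0.5432, 0.0827, 0.05]
tcp_rot: [-179.6, 0.0, 168.7]
wrist_force: [-1.4, -6.9, 2.2]
opening: 0.0128
pos [0.5432 0.0827 0.05  ] [-179.614     0.0016  168.7449] F [-1.4396 -6.8767  2.1911] open 0.01282961806590064
tool cm [0.0633 0.0502 0.0024] rotvec [-0.0067  0.     -0.0045]
```

```bash
python3 -m pendant '[[[0,0.12,0,-0.002,0,-0.001,10],[0,0.1,0,-0.002,0,0,10],[0,0.1,0,-0.002,0,0,10],[0,0.1,0,-0.002,0,0,10],[0,0.1,0,-0.002,0,0,10]]]'; python3 -m pendant '[[[0,0.1,0,-0.002,0,-0.001,10],[0,0.1,0,-0.002,0,0,10],[0,0.1,0,-0.002,0,0,10],[0,0.1,0,-0.002,0,0,10],[0,0.1,0,-0.002,0,0,10]]]'; python3 look.py w22.png shutter_knob:.068 half_mark:.067 vial:.016 well:.016;  python3 d.py .5427 .0833 .05; python3 -c "
from h import *
for c in('top','scene'):
  bot.camera(c)
  for t,z in(('shutter_knob',.068),('half_mark',.067),('timer',0),('weigh_boat',0)):
    for m in bot.mark_of(c,t)[:1]: print(c,t,m['confidence'],ray(c,m['uv'],z)[:2])
print(bot.get_obs()['ee_pos'])"
```

```text
time: 19.87
ee_pos: [0.5433, 0.0829, 0.0501]
tcp_rot: [-179.8, 0.0, 168.6]
wrist_force: [-1.0, -7.1, 2.3]
opening: 0.0129
time: 20.28
ee_pos: [0.5433, 0.0829, 0.0501]
tcp_rot: [-179.9, 0.0, 168.5]
wrist_force: [-1.7, -6.3, 1.6]
opening: 0.0127
[0.5433 0.0829 0.0501] [-179.9133    0.0057  168.514 ]
shutter_knob 0.75 [319.  247.4] [0.542  0.0832]
half_mark 0.81 [320.3 246.1] [0.5419 0.0839]
vial 0.84 [276.3 121.9] [0.4749 0.069 ]
pos [0.5433 0.0829 0.0501] [-179.9069    0.0052  168.517 ] F [-1.0228 -7.2473  1.3995] open 0.01247036424690055
tool cm [0.0658 0.0276 0.0067] rotvec [-0.0016  0.0001 -0.0084]
top timer 0.66 [0.56061589 0.32486288]
top weigh_boat 0.84 [0.45177408 0.29045314]
scene shutter_knob 0.73 [ 0.42438924 -0.01305644]
scene half_mark 0.7 [0.54732478 0.08883332]
scene timer 0.92 [0.55716653 0.3096279 ]
scene weigh_boat 0.85 [0.44175542 0.26845805]
[0.54328038 0.08290528 0.05006639]
```

```bash
python3 -c "
from h import *
print(bot.job_done()); o=bot.get_obs();print(o['time'],o['ee_pos'],o['wrist_force'],o['opening'])"
```

```text
the job is handed in; nothing more can be done
None
the job is handed in; nothing more can be done
```

I put the largest vial in the well and let go of it, then pulled the shutter open to the half mark. I handed the job in at about 20.5 s while still gripping the knob. No verdict was reported.

**Last checks**
- **Shutter:** the knob had moved about 29.7 mm from shut. The knob and the half mark were within 1 mm of each other in the wrist image. The measured force was about 7 N, as the spring predicts at half travel. The pose held steady for the last 0.8 s and never went noticeably past half.
- **Vial:** it stopped going down when its base reached about z = 0.016, which is the well floor. The last picture I viewed, just after letting go, shows it standing inside the bore.
- **Bystanders:** the timer and weighing boat read within about 1.5 cm of where they started, which is within the detectors' scatter. I never touched them.

**What disagreed or went wrong**
- **Fingertip height:** the fingertips sat about 37 mm above the reported TCP, so my first close passed over the vial without touching it. I corrected for this from then on.
- **Cap height:** the seated cap should be at 67 mm. My estimates were 60 to 67 mm by position in the images, but one from apparent size came out about 9 mm too high; I put that down to noise.
- **Vial against well:** the networks placed the vial 2 to 3 mm from the well centre, more than the bore's 1.5 mm clearance allows. I put this down to their scatter too.
- **Holding the knob:** rows with no motion let the spring pull the shutter back about 7 mm, to roughly 23 mm open. I pulled it back and held it with a small push in every row.

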